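Move the charged battery pack from the charger to the lamp base

TASK

The battery pack is charged. Pinch its two yellow spring tabs to free it and lift it out of the white charger, then, with the tabs still pinched, feel it down into the orange bay of the blue lamp base until it is fully home, and let go so that both tabs spring out and latch. Squeeze and push gently, and leave the other things on the table where they are.

Things in the scene. Friction and masses are not known exactly. Their poses are not given: they have to be found in the camera images.
- pack_center (a point): Centre of the black battery pack, 38 (x) x 30 (y) x 63 mm (z), about 0.16 kg; the point is half-way up, 31.5 mm above its underside. At the start it stands upright, snapped into the charger. z up, y from tab to tab. A yellow spring tab stands on its +y and on its -y side. It fits a bay either way round (yaw 0 or 180 degrees).
- pad_left (a point): Centre of the outer face of the ribbed yellow finger pad of the +y tab: 24 mm wide (x), from 32 to 54 mm above the pack's underside (point at 43 mm), 25 mm out from the pack's centre plane at rest, 20.5 mm when fully in. Above the pads the pack's top is 30 mm wide (y).
- pad_right (a point): The same on the -y tab. The outer faces of the two pads are 50 mm apart at rest, 41 mm with both tabs fully in.
- tab_left (a joint): Inward travel (m) of the +y tab: 0 sprung out, 0.0045 fully in. It takes about 4 N to start, 9 N at 3.5 mm, 11 N fully in; a steady pinch of 15 to 25 N holds both in. More than 40 N breaks a tab. Low on the tab a blunt hook, 5 to 12 mm above the pack's underside, reaches 3.5 mm under a ledge of the bay; it is free when the tab is over 3.5 mm in.
- tab_right (a joint): Inward travel (m) of the -y tab, just like the +y one. Both must be in to pass a bay's ledges, out and in. Let down 1.5 to 5 mm off to one side (y), a pack lands with a hook's foot on the ledge, 17 mm short of home; 5 to 8.5 mm off, with the foot of the tab, 19 mm short; further off, with its underside, 22 mm short. Landing on a rim in x can tip it.
- charger: White charger, 76 (x) x 92 (y) x 30 mm high, fixed to the table; green light strip on its front (-x). Origin at the centre of its underside, z up, y along the pack's y. Its grey bay has a mouth 41 (x) x 43 (y) mm and a floor at 8 mm height, on which the pack rests. A pinch over 1 mm off centre leaves a hook caught, felt on pulling. Over 30 N from the pack breaks the bay.
- lamp: Blue lamp base, 98 (x) x 114 (y) mm, fixed to the table; a finned aluminium heat sink, 34 mm high, on its +x end. Origin on its underside below the middle of the bay's range of adjustment, z up. The orange bay in it takes the pack with the pack's y axis along the base's y. More than 30 N from the pack breaks the bay.
- lamp_bay (a point): Middle of the orange bay's range, at the height of its mouth (30 mm): 41 (x) x 43 (y) mm, floor 22 mm below. The bay is clamped up to 12 mm off this point, either way along the base's y (none along x); how far is not reported: find it by feel or sight. To spare, each side: 1.5 mm in x (2 mm chamfer), 1 mm in y with the tabs fully in (no chamfer).
- stain_vial: Bystander: small amber vial with a black cap, 25 x 25 x 48 mm; origin at the centre of its underside.
- block_puck: Bystander: aluminium puck with four resin blocks, 36 x 36 x 22 mm; origin at the centre of its underside.
- tweezers_a: Bystander: steel tweezers lying flat, 105 x 58 x 10 mm; origin at the centre of the underside.
Things that resemble listed ones, but are neither listed nor needed, are in the scene too. What is meant by the part that bears pack_center is not red, and is the larger of those in its own colour.

How it is judged (in metres and radians):
On the way, in this order (a step that is already met when the one before it is completed fails the run):
1. both tabs are pinched in while the pack still stands in the charger (value of joint each of tab_left, tab_right above 0.0025 m and z of pack_center in the frame of charger below 0.05 m), for 0.1 s.
2. the pack is lifted clear of the charger (z of pack_center in the frame of charger above 0.066 m), for 0.1 s.
At the end, for the whole second after the job is handed in: The pack stands upright (within 0.06 rad) and still in the lamp base's bay, its underside within 2 mm of the bay's floor, and both tabs are sprung out (less than 1.5 mm in) under the bay's ledges (z of pack_center in the frame of lamp between 0.037 and 0.0415 m and x of pack_center in the frame of lamp between -0.004 and 0.004 m and y of pack_center in the frame of lamp between -0.016 and 0.016 m and angle between the z axis of pack_center and the z axis of lamp, either way round below 0.06 rad and value of joint each of tab_left, tab_right below 0.0015 m and linear speed of pack below 0.02 m/s); the robot touches nothing.
It fails at once if a bay is loaded by the pack with more than 30 N (contact force between pack and charger above 30 N or contact force between pack and lamp above 30 N).
It fails at once if a tab is squeezed with more than 40 N (contact force between the fingers and tab_left above 40 N or contact force between the fingers and tab_right above 40 N).
It fails at once if a bystander is moved more than 25 mm (distance of any of stain_vial, block_puck, tweezers_a from where it was at the start of the episode above 0.025 m).
It also fails if it takes over 64 s, if anything falls off the work surface, if the arm or the gripper's body presses on something with over 40 N, if the wrist force passes 120 N, or if a joint passes its speed limit or range.

ROBOT

A 6-joint arm with a two-finger parallel gripper is mounted at the origin on a cart in front of the work surface, level with it; the furniture and walls round the work are solid. World frame = base frame: x ahead of the robot, y to its left, z up, the work surface at z = 0. Lengths are in mm, angles in rad, forces in N, time in s.
With the tool pointing down it reaches from about 350 to 975 mm from the base axis. Payload 7.1 kg.
Tool frame: the origin (TCP) lies midway between the tips of the shut fingers; the grasp point (between the pads) lies ctrl.grip_point_offset behind it (ctrl.grip_point_offset is the distance from the TCP to the grasp point, in mm); z points along the fingers, y is the line along which they close (so a half turn about z gives the same grasp; the last joint's range is limited). The gripper opens to 88 mm and grips with 3 to 60 N. Pads are 20 mm wide; open, the fingers measure 115 mm over their backs; the gripper's body (75 mm by 178 mm) begins 61 mm behind the grasp point.
Start: joints at [-1.187, 0.423, 1.63, -0, 1.089, -0.019], TCP at [245.013, -574.955, 222.675] pointing down, gripper open.
Joint ranges: [-3, 3], [-0.9, 2.11], [0.09, 2.58], [-1.31, 4.45], [0.11, 2.69], [-2.54, 2.54]. Speed limits (rad/s): [2.39, 2.39, 3.01, 3.14, 3.14, 3.14].

INTERFACE

Orientations are given as a rotation vector (axis times angle).
In Python, from workcell import ctrl, get_image, close_job, finder gives the robot as it stands.
- The arm moves only by the tool servo_tool, never from a script. Its argument "deltas" is a list of rows, each a list of 2 entries, a list of its own where there are three numbers: the shift along the tool's x, y, z in mm, then the turn, a rotation vector about the tool's x, y, z in rad. A call has 1 to 5 rows; each row is the pose to reach, as a shift and turn from the pose commanded when the call began, along the tool's axes at that moment; what a row does not reach only later rows make up. A row lasts 1/12 s, in which the tool goes at most 41.7 mm and 7.16 degrees, less where a joint would pass 70% of its speed; a pose out of reach is approached as far as the arm can. A call with a gripper value outside its range is refused whole. "grip" is the closure, from -1 (fully open) to 1 (shut), so that 0 is half open, set as the call begins (left out, the last holds). The fingers move at their own pace and stop on an object; the grip force is fixed at half the most. Time passes only in rows, so rows that repeat a pose let the fingers close. It gives the time, the measured TCP pose, the force, the opening and the grip force at its end, in the units of the state.
- ctrl.get_obs(): the state, without advancing time (a new reading comes with each control period).
- get_image(name): name is "scene" or "top"; returns a dict with "frame" (480x640x3 uint8, blue, green, red), "depth" (480x640 float32, mm along the optical axis (not along the pixel's ray), 0 where there is no reading), "K" (3x3 intrinsics, pixels), "pose" (4x4, takes a point from camera to world coordinates). Camera axes: x right, y down, z forward; pixel columns grow to the right and rows downward; lengths in mm; the calibration is good to about 2 mm. A picture is of the moment at which its call begins.
- close_job(): hands the job in; it is judged then, once.
Trained networks look in a picture, given as the dict that the camera call returned (one of the last four; its "shot" number tells which), for a name from the list of things; names that differ only in an ending like _2 or _b are one class to them, and where a whole thing is asked for, a point or a joint stands for the part that bears it (a point fixed in the world has none). Each returns a list of dicts, best first, with "score" (0 to 1); they miss things now and then, are a little off and sometimes report something else, mostly with a low value. They report only what shows in the picture. A call takes as long as a camera call. They do not tell look-alikes from the thing itself.
- finder.search_frame(query, picture): "rect" ([centre column, centre row, width, height] as shares, 0 to 1, of the picture: columns of its width, rows of its height, round what is visible of it).
- finder.silhouettes(query, picture): "mask" (480x640 bool, what is visible of it) and "rect" ([centre column, centre row, width, height] as shares, 0 to 1, of the picture: columns of its width, rows of its height, round what is visible of it).
The state is a dict: "t": time; "qpos": joint angles; "qvel": joint speeds; "joint_torque": joint torques, N m; "ee_pos": TCP position; "orientation": TCP orientation; "ft_force": force on the tool from outside, world axes, zero at the start; "moment": the same for the moment, N m; "width": finger opening in mm; "grasp_force": force on a finger pad.
Only numpy, scipy, OpenCV 4.12 (cv2) and the standard library are available. Lean on these libraries where they do the work, as an engineer would, in place of code of your own. Each camera call takes 0.05 s, during which the arm holds its last target. There are 200 camera calls.

## Working session

There is one attempt and no reset: what is moved stays moved. The work goes in short steps, Python scripts to look and compute and a tool call to move; the robot and the scene stay as the last step left them, time stands still between calls to the robot, and variables do not carry over. Pictures are saved under pics/ and viewed, at most 10 in all, crops included, and the job is handed in when it is done.

Besides the shell and the picture viewer there is one more tool, called after "Request:" by a JSON object that holds its "method" and its "body". servo_tool: Moves the arm, as the interface text tells. Its arguments: {"type":"object","properties":{"deltas":{"type":"array","items":{"type":"array"}},"grip":{"type":"number"}},"required":["deltas"]}

```bash
mkdir -p pics; cat > h.py <<'E'
import numpy as np,cv2
from workcell import ctrl,get_image,finder
def cloud(p):
    d=p["depth"];K=p["K"];v,u=np.mgrid[:480,:640]
    c=np.stack([(u-K[0,2])/K[0,0]*d,(v-K[1,2])/K[1,1]*d,d],-1)
    T=np.array(p["pose"]);return c@T[:3,:3].T+T[:3,3]
E
python3 - <<'E'
from h import *
o=ctrl.get_obs();print(o,ctrl.grip_point_offset)
for n in("scene","top"):
    p=get_image(n);f=p["frame"].copy();W=cloud(p);np.savez(n+".npz",f=f,W=W,d=p["depth"])
    print(n,np.array(p["pose"]).round(2).tolist(),p["K"].tolist())
    for q in("pack_center","charger","lamp","stain_vial","block_puck","tweezers_a"):
        for r in finder.silhouettes(q,p)[:3]:
            m=r["mask"]&(p["depth"]>0);c=W[m]
            x=np.array(r["rect"])*[640,480,640,480]
            print(q,round(r["score"],2),x.round(0),np.median(c,0).round(0),np.percentile(c,[2,98],0).round(0).tolist())
            if r["score"]>.3:cv2.putText(f,q[:5],(int(x[0])-15,int(x[1])),0,.4,(0,0,255))
    cv2.imwrite(f"pics/{n}0.png",f)
E
```

```text
{'t': 0.0, 'qpos': array([-1.18697165e+00,  4.23807639e-01,  1.63070324e+00, -7.61621311e-06,
        1.08856779e+00, -1.90184579e-02]), 'qvel': array([ 0.00157849, -0.00136815, -0.00139802,  0.00047997, -0.00020738,
       -0.00024083]), 'joint_torque': array([-2.95165293e-03, -5.44639564e+01, -2.73664588e+01,  6.43092510e-02,
        2.29098822e-02, -1.55865500e-04]), 'ee_pos': array([ 244.8255477 , -574.44968017,  221.91721458]), 'orientation': array([-3.07664784e+00, -6.28227751e-01,  4.33630531e-04]), 'ft_force': array([-0.39723715,  0.06070393, -0.66662724]), 'moment': array([0.02691298, 0.04464583, 0.01370988]), 'grasp_force': 0.0, 'width': 87.63464196034433} 18.700000000000003
scene [[0.49, -0.38, 0.79, -664.9], [-0.87, -0.23, 0.43, -651.63], [0.02, -0.9, -0.44, 738.39], [0.0, 0.0, 0.0, 1.0]] [[608.9264021628439, 0.0, 319.9781122068856], [0.0, 608.9264021628439, 245.2512472833912], [0.0, 0.0, 1.0]]
pack_center 0.93 [404. 279.  19.  25.] [ 485. -243.   56.] [[474.0, -265.0, 19.0], [525.0, -208.0, 75.0]]
pack_center 0.77 [453. 285.  19.  33.] [ 567. -337.   43.] [[554.0, -352.0
[... 1051 characters left out ...]

pack_center 0.71 [422. 187.  17.  23.] [ 594. -227.   43.] [[579.0, -243.0, 5.0], [614.0, -215.0, 48.0]]
pack_center 0.58 [433. 236.  29.  23.] [ 495. -235.   69.] [[478.0, -263.0, 22.0], [514.0, -215.0, 74.0]]
charger 0.78 [430. 236.  53.  48.] [ 493. -231.   28.] [[458.0, -287.0, -1.0], [537.0, -192.0, 43.0]]
lamp 0.92 [162. 270.  61.  52.] [442. 297.  27.] [[394.0, 241.0, 5.0], [489.0, 351.0, 34.0]]
stain_vial 0.48 [338. 232.  18.  18.] [514. -65.  13.] [[499.0, -81.0, 8.0], [529.0, -49.0, 23.0]]
block_puck 0.73 [339. 230.  18.  20.] [514. -65.  13.] [[499.0, -81.0, 4.0], [531.0, -49.0, 23.0]]
tweezers_a 0.52 [297. 254.   6.   1.] [470.  25.   7.] [[468.0, 23.0, 6.0], [470.0, 27.0, 8.0]]
```

```bash
python3 - <<'E'
from h import *
z=np.load("top.npz");f=z["f"]
a=cv2.resize(f[165:275,380:500],None,fx=4.8,fy=4.8,interpolation=cv2.INTER_CUBIC)[:, :]
b=cv2.resize(f[235:310,120:205],None,fx=4.5,fy=4.5,interpolation=cv2.INTER_CUBIC)
a=cv2.resize(a,(400,367));b=cv2.resize(b,(400,353))
h=np.zeros((367,800,3),np.uint8);h[:,:400]=a;h[:353,400:]=b
cv2.imwrite("pics/crop.png",h)
W=z["W"]
# charger top surface, rect fit, white-ish at z~30
hsv=cv2.cvtColor(f,cv2.COLOR_BGR2HSV)
def fit(m,name):
    P=W[m][:,:2].astype(np.float32);print(name,len(P),cv2.minAreaRect(P),P.mean(0),np.median(W[m][:,2]))
box=lambda c,r:(abs(W[...,0]-c[0])<r)&(abs(W[...,1]-c[1])<r)
fit(box((493,-235),70)&(abs(W[...,2]-29)<6),"charger top")
fit(box((493,-235),50)&(abs(W[...,2]-70)<5),"pack top")
L=box((442,297),85)
fit(L&(W[...,2]>18)&(W[...,2]<45),"lamp")
fit(L&(hsv[...,0]>95)&(hsv[...,0]<130)&(hsv[...,1]>90)&(W[...,2]>18),"lamp blue")
fit(L&(hsv[...,0]>4)&(hsv[...,0]<22)&(hsv[...,1]>110),"orange")
E
```

```text
charger top 1233 ((497.00579833984375, -239.7960205078125), (76.20881652832031, 93.5953598022461), 6.875941276550293) [ 495.58774 -236.58995] 28.53622520438023
pack top 315 ((496.9337158203125, -239.21343994140625), (37.831260681152344, 29.983945846557617), 5.640828609466553) [ 496.6122  -239.20404] 70.55991192087299
lamp 2235 ((440.8620910644531, 310.57666015625), (142.18899536132812, 102.54739379882812), 88.08123779296875) [445.61298 298.1436 ] 28.18545846802681
lamp blue 690 ((440.5491638183594, 296.9823913574219), (114.20001983642578, 93.83395385742188), 89.07141876220703) [431.50797 292.6222 ] 26.32616508659396
orange 1514 ((413.9303894042969, 296.4059143066406), (168.9277801513672, 94.57655334472656), 89.05253601074219) [402.2746  297.15656] 1.9606513289128884
```

View pics/top0.png

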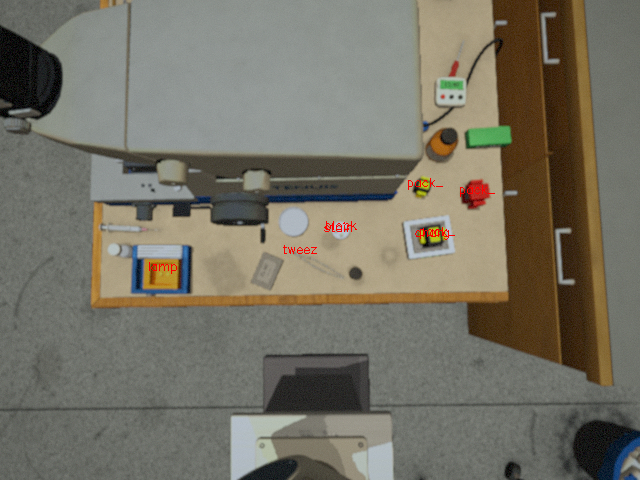

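View pics/crop.png

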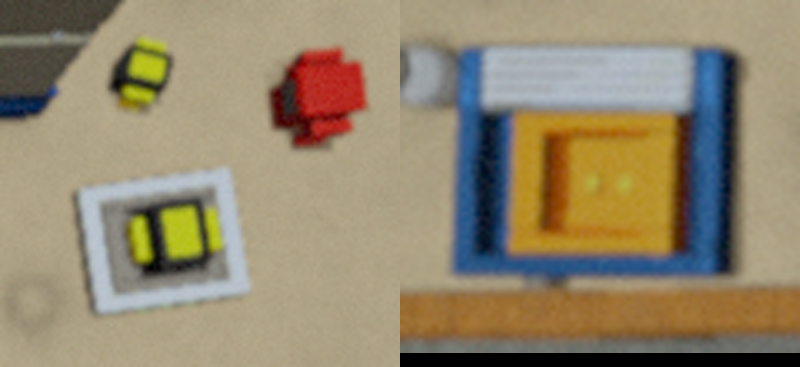

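```bash
cat >> h.py <<'E'
from scipy.spatial.transform import Rotation as R
def plan(pos,yaw,off=0):
    """tool-frame shift and turn to reach TCP pos, tool y along yaw+90deg (mod pi), pointing down"""
    o=ctrl.get_obs();T=R.from_rotvec(o["orientation"]);best=None
    for k in(0,np.pi):
        D=R.from_euler("z",yaw+k)*R.from_euler("x",np.pi)
        d=(T.inv()*D).as_rotvec()
        if best is None or np.linalg.norm(d)<np.linalg.norm(best):best=d
    return T.inv().apply(np.array(pos)-o["ee_pos"]).round(1),best.round(4)
def st():
    o=ctrl.get_obs();print("t",round(o["t"],2),o["ee_pos"].round(1),"yaw",(R.from_rotvec(o["orientation"]).as_matrix()[:,1]).round(3),"f",o["ft_force"].round(1),"w",round(o["width"],1),"g",round(float(o["grasp_force"]),1))
E
python3 - <<'E'
from h import *
z=np.load("top.npz");f=z["f"];W=z["W"]
for n in("top","scene"):
    W_=np.load(n+".npz")["W"];Z=W_[...,2];d=np.load(n+".npz")["d"]
    for y0 in range(-400,400,80):
        m=(d>0)&(Z>60)&(Z<700)&(W_[...,1]>=y0)&(W_[...,1]<y0+80)&(W_[...,0]>350)&(W_[...,0]<800)
        if m.sum()>15:
            P=W_[m];print(n,y0,"xmin",np.percentile(P[:,0],1).round(),"zrange",np.percentile(P[:,2],[1,99]).round())
hsv=cv2.cvtColor(f,cv2.COLOR_BGR2HSV)
def fit(m,name):
    n,l,s,_=cv2.connectedComponentsWithStats(m.astype(np.uint8));m=l==1+np.argmax(s[1:,4])
    P=W[m][:,:2].astype(np.float32);r=cv2.minAreaRect(P);print(name,len(P),r,np.percentile(P,[2,98],0).round(1).tolist())
L=(abs(W[...,0]-442)<62)&(abs(W[...,1]-297)<60)
fit(L&(W[...,2]>20),"lamp")
B=L&(hsv[...,0]>8)&(hsv[...,0]<28)&(hsv[...,1]>130)
fit(B&(abs(W[...,2]-30)<5),"bay rim")
fit(B&(W[...,2]<18)&(W[...,0]>405),"bay floor")
g=W[...,2]
for r in range(250,295,3):print(r,g[r,145:190].round(0).astype(int).tolist())
E
```

```text
top -400 xmin 565.0 zrange [60. 66.]
top -320 xmin 480.0 zrange [ 60. 101.]
top -240 xmin 480.0 zrange [ 61. 335.]
top -160 xmin 571.0 zrange [ 84. 350.]
top -80 xmin 571.0 zrange [ 86. 361.]
top 0 xmin 543.0 zrange [ 86. 370.]
top 80 xmin 524.0 zrange [ 74. 378.]
top 160 xmin 540.0 zrange [ 82. 381.]
top 240 xmin 559.0 zrange [ 77. 380.]
top 320 xmin 485.0 zrange [ 63. 428.]
scene -400 xmin 564.0 zrange [60. 68.]
scene -320 xmin 476.0 zrange [ 60. 102.]
scene -240 xmin 489.0 zrange [ 62. 337.]
scene -160 xmin 566.0 zrange [ 65. 352.]
scene -80 xmin 566.0 zrange [ 65. 363.]
scene 0 xmin 528.0 zrange [ 64. 373.]
scene 80 xmin 517.0 zrange [ 65. 381.]
scene 160 xmin 523.0 zrange [ 64. 383.]
scene 240 xmin 540.0 zrange [ 62. 381.]
scene 320 xmin 628.0 zrange [ 93. 193.]
lamp 2109 ((440.7860107421875, 297.09637451171875), (114.40689086914062, 102.24583435058594), 89.04060363769531) [[394.1, 241.1], [489.5, 352.1]]
bay rim 574 ((432.33819580078125, 293.094482421875), (67.3676986694336, 57.65364074707031), 89.04966735839844) [[403.4, 259.9], [461.1, 326.1]]
bay floor 416 ((433.826904296875
[... 2044 characters left out ...]
, 27, 29, 23, 6, 8, 9, 7, 10, 9, 8, 9, 7, 7, 4, 6, 7, 9, 7, 9, 8, 7, 8, 7, 29, 30, 29, 30, 30, 30, 31, 22, 17, 6, 5, 6, 27, 27, 29, 30, 26, 22, 15]
286 [29, 33, 25, 32, 33, 29, 29, 31, 29, 31, 29, 31, 30, 28, 30, 31, 30, 32, 30, 31, 30, 31, 27, 30, 33, 29, 29, 27, 30, 31, 31, 29, 28, 20, 13, 9, 5, 25, 23, 26, 23, 26, 24, 16, 12]
289 [24, 23, 27, 24, 25, 28, 27, 27, 25, 25, 27, 27, 26, 28, 27, 30, 28, 27, 25, 29, 29, 27, 28, 26, 26, 25, 32, 26, 26, 27, 25, 23, 26, 26, 27, 26, 28, 25, 25, 25, 26, 26, 23, 19, 12]
292 [27, 27, 25, 27, 25, 29, 25, 28, 23, 25, 30, 29, 28, 25, 27, 26, 27, 29, 28, 26, 29, 30, 28, 26, 28, 31, 26, 27, 28, 26, 26, 30, 27, 24, 24, 27, 24, 26, 27, 29, 27, 25, 24, 17, 13]
```

```bash
python3 - <<'E'
from h import *
W=np.load("top.npz")["W"]
a=[];
for r in range(267,285,1):
    l=W[r,140:160];i=np.where(l[:,2]<25)[0][0];q=W[r,160:180];j=np.where(q[:,2]>25)[0][0]
    a.append([l[i-1,1],q[j,1],l[i-1,0]])
a=np.array(a);print("y edges",np.median(a,0),a.mean(0))
b=[]
for c in range(154,169):
    col=W[258:295,c];k=np.where(col[:,2]<20)[0];b.append([col[k[0]-1,0],col[k[-1]+1,0],col[k[0]-1,2]])
b=np.array(b);print("x edges",np.median(b,0),b.mean(0).round(1))
y=np.deg2rad(6.5)
print(plan((497,-239.5,110),y)); st()
E
```

```text
y edges [303.9857216  272.45267527 428.85027508] [303.55264542 256.75020799 428.84778296]Traceback (most recent call last):
  File "<stdin>", line 10, in <module>
IndexError: index 37 is out of bounds for axis 0 with size 37
```

```bash
python3 - <<'E'
from h import *
W=np.load("top.npz")["W"];Z=cv2.medianBlur(W[...,2].astype(np.float32),3)
a=[]
for r in range(268,283):
    i=147+np.where(Z[r,147:160]<20)[0][0];j=160+np.where(Z[r,160:180]>20)[0][0]
    # pixel edge -> y at plane z=30 : use rim neighbours plus half pixel
    a.append([np.median(W[r-2:r+3,i-2,1])-1.5*2.0,np.median(W[r-2:r+3,j+1,1])+1.5*2.0])
a=np.array(a);print("y edges",a.mean(0).round(1),a.mean().round(1),a.std(0).round(1))
b=[]
for c in range(154,168):
    k=np.where(Z[262:290,c]<20)[0]+262
    b.append([np.median(W[k[0]-2,c-2:c+3,0])-3,np.median(W[k[-1]+2,c-2:c+3,0])+3])
b=np.array(b);print("x edges",b.mean(0).round(1),b.mean().round(1),W[274,160])
y=np.deg2rad(6.5)
print(plan((497,-239.5,110),y)); st()
E
```

```text
y edges [312.9 273.3] 293.1 [0.4 0.7]
x edges [454.  412.4] 433.2 [431.9096242  302.59139684   6.18939555]
(array([ 363.3, -209.8,  112.7]), array([ 0.    , -0.    ,  0.2894]))
t 0.7 [ 245.  -574.9  222.7] yaw [ 0.392 -0.92   0.   ] f [-0.1 -0.4 -0.7] w 87.8 g 0.0
```

Request:
{"method": "servo_tool", "body": {"deltas": [[[34, -20, 8], [0, 0, 0.058]], [[68, -40, 16], [0, 0, 0.116]], [[102, -60, 24], [0, 0, 0.174]], [[136, -80, 32], [0, 0, 0.232]], [[170, -100, 40], [0, 0, 0.2894]]], "grip": -1}}

```text
t: 1.12
ee_pos: [362.9, -414.9, 182.5]
orientation: [3.137, 0.172, 0.001]
ft_force: [1.3, -0.7, -0.3]
width: 87.8
grasp_force: 0.0
```

```bash
python3 -c "
from h import *
st();print(plan((497,-239.5,110),np.deg2rad(6.5)))"
```

```text
t 1.12 [ 362.9 -414.9  182.5] yaw [ 0.11  -0.994  0.   ] f [ 1.3 -0.7 -0.3] w 87.8 g 0.0
(array([ 152.5, -159.7,   72.5]), array([ 0.0004, -0.0003, -0.0036]))
```

Request:
{"method": "servo_tool", "body": {"deltas": [[[28, -29, 8], [0, 0, 0]], [[56, -58, 16], [0, 0, 0]], [[84, -87, 24], [0, 0, 0]], [[112, -116, 32], [0, 0, 0]], [[140, -146, 40], [0, 0, 0]]]}}

```text
t: 1.53
ee_pos: [485.8, -254.0, 142.6]
orientation: [3.136, 0.178, 0.001]
ft_force: [1.0, -0.9, -0.3]
width: 87.8
grasp_force: 0.0
```

Request:
{"method": "servo_tool", "body": {"deltas": [[[6, -7, 10], [0, 0, 0]], [[10, -11, 20], [0, 0, 0]], [[10, -12, 32], [0, 0, 0]], [[10, -12, 32], [0, 0, 0]], [[10, -12, 32], [0, 0, 0]]]}}

```text
t: 1.95
ee_pos: [491.9, -243.3, 109.8]
orientation: [-3.136, -0.176, 0.003]
ft_force: [-0.6, -0.2, -0.2]
width: 88.0
grasp_force: 0.0
```

```bash
python3 - <<'E'
from h import *
st();print(plan((497,-239.5,110),np.deg2rad(6.5)))
p=get_image("scene");f=p["frame"]
cv2.imwrite("pics/s1.png",cv2.resize(f[190:340,330:490],None,fx=4,fy=4,interpolation=cv2.INTER_CUBIC)[:600])
E
```

```text
t 1.95 [ 491.9 -243.3  109.8] yaw [ 0.112 -0.994 -0.001] f [-0.6 -0.2 -0.2] w 88.0 g 0.0
(array([ 5.5, -3.2, -0.2]), array([-0.0011,  0.002 , -0.0015]))
```

View pics/s1.png

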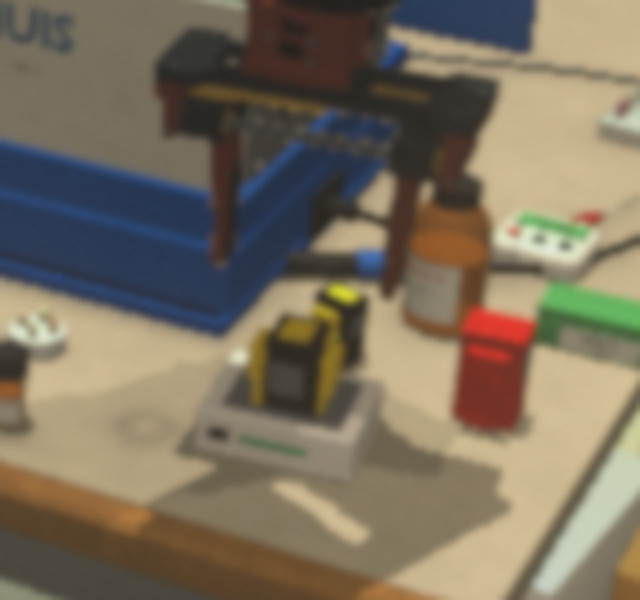

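Request:
{"method": "servo_tool", "body": {"deltas": [[[5, -3, 15], [0, 0, 0]], [[5.5, -3.2, 35], [0, 0, 0]], [[5.5, -3.2, 55], [0, 0, 0]], [[5.5, -3.2, 70], [0, 0, 0]], [[5.5, -3.2, 74], [0, 0, 0]]]}}

```text
t: 2.42
ee_pos: [496.9, -239.4, 35.2]
orientation: [-3.136, -0.175, 0.003]
ft_force: [-0.6, -0.2, 0.2]
width: 87.7
grasp_force: 0.0
```

Request:
{"method": "servo_tool", "body": {"deltas": [[[0, 0, 0], [0, 0, 0]], [[0, 0, 0], [0, 0, 0]], [[0, 0, 0], [0, 0, 0]]], "grip": -0.1}}

```text
t: 2.67
ee_pos: [499.0, -239.5, 37.9]
orientation: [3.136, 0.177, 0.003]
ft_force: [0.7, -0.1, 0.0]
width: 71.3
grasp_force: 0.0
```

```bash
python3 - <<'E'
from h import *
st();print(plan((497,-239.5,36),np.deg2rad(6.5)))
E
```

```text
t 2.67 [ 499.  -239.5   37.9] yaw [ 0.112 -0.994  0.001] f [ 0.7 -0.1  0. ] w 71.3 g 0.0
(array([-2. , -0.2,  1.9]), array([ 0.0011, -0.0016, -0.0008]))
```

Request:
{"method": "servo_tool", "body": {"deltas": [[[-1, 0, 0], [0, 0, 0]], [[-1, 0, 1], [0, 0, 0]], [[-1, 0, 1], [0, 0, 0]], [[-1, 0, 1], [0, 0, 0]], [[-1, 0, 1], [0, 0, 0]]]}}

```text
t: 3.08
ee_pos: [497.9, -239.2, 36.3]
orientation: [3.136, 0.178, 0.002]
ft_force: [0.0, -2.4, 3.9]
width: 48.8
grasp_force: 5.0
```

```bash
python3 - <<'E'
from h import *
st();print(plan((497,-239.5,36),np.deg2rad(6.5)))
E
```

```text
t 3.08 [ 497.9 -239.2   36.3] yaw [ 0.113 -0.994  0.001] f [ 0.  -2.4  3.9] w 48.8 g 5.0
(array([-0.9,  0.2,  0.3]), array([ 0.0008, -0.001 ,  0.0001]))
```

Request:
{"method": "servo_tool", "body": {"deltas": [[[0, 0, 0], [0, 0, 0]], [[0, 0, 0], [0, 0, 0]], [[0, 0, 0], [0, 0, 0]], [[0, 0, 0], [0, 0, 0]]], "grip": 0}}

```text
t: 3.42
ee_pos: [497.9, -239.1, 36.3]
orientation: [3.136, 0.178, 0.001]
ft_force: [-2.1, -1.2, 4.9]
width: 44.2
grasp_force: 8.2
```

```bash
python3 - <<'E'
from h import *
st();print(plan((497,-239.5,36),np.deg2rad(6.5)))
E
```

```text
t 3.42 [ 497.9 -239.1   36.3] yaw [ 0.113 -0.994  0.001] f [-2.1 -1.2  4.9] w 44.2 g 8.2
(array([-0.9,  0.3,  0.3]), array([ 0.0008, -0.0009,  0.0001]))
```

Request:
{"method": "servo_tool", "body": {"deltas": [[[0, 0, 0], [0, 0, 0]], [[0, 0, 0], [0, 0, 0]], [[0, 0, 0], [0, 0, 0]], [[0, 0, 0], [0, 0, 0]]], "grip": 0.08}}

```text
t: 3.75
ee_pos: [498.0, -239.4, 36.4]
orientation: [3.135, 0.178, 0.002]
ft_force: [-1.7, -3.8, 6.4]
width: 40.6
grasp_force: 11.8
```

```bash
python3 - <<'E'
from h import *
st()
E
```

```text
t 3.75 [ 498.  -239.4   36.4] yaw [ 0.113 -0.994  0.001] f [-1.7 -3.8  6.4] w 40.6 g 11.8
```

Request:
{"method": "servo_tool", "body": {"deltas": [[[0, 0, 0], [0, 0, 0]], [[0, 0, 0], [0, 0, 0]], [[0, 0, 0], [0, 0, 0]]], "grip": 0.15}}

```text
t: 4.0
ee_pos: [498.1, -239.5, 36.7]
orientation: [3.135, 0.178, 0.002]
ft_force: [-2.0, -3.2, 9.8]
width: 39.5
grasp_force: 30.0
```

Request:
{"method": "servo_tool", "body": {"deltas": [[[0, 0, -1], [0, 0, 0]], [[0, 0, -2], [0, 0, 0]], [[0, 0, -3], [0, 0, 0]]]}}

```text
t: 4.25
ee_pos: [497.0, -238.6, 38.2]
orientation: [-3.136, -0.178, 0.001]
ft_force: [-2.9, -4.1, -2.0]
width: 38.9
grasp_force: 30.0
```

```bash
python3 - <<'E'
from h import *
st()
E
```

```text
t 4.25 [ 497.  -238.6   38.2] yaw [ 0.113 -0.994 -0.   ] f [-2.9 -4.1 -2. ] w 38.9 g 30.0
```

Request:
{"method": "servo_tool", "body": {"deltas": [[[0, 0, -2], [0, 0, 0]], [[0, 0, -4], [0, 0, 0]], [[0, 0, -5], [0, 0, 0]]]}}

```text
t: 4.5
ee_pos: [497.5, -238.9, 43.9]
orientation: [3.136, 0.178, 0.0]
ft_force: [0.3, -2.8, -2.1]
width: 38.5
grasp_force: 30.0
```

```bash
python3 - <<'E'
from h import *
st();p=get_image("scene");f=p["frame"]
cv2.imwrite("pics/s2.png",cv2.resize(f[240:320,360:450],None,fx=6.6,fy=6.6,interpolation=cv2.INTER_CUBIC))
E
```

```text
t 4.5 [ 497.5 -238.9   43.9] yaw [ 0.113 -0.994  0.   ] f [ 0.3 -2.8 -2.1] w 38.5 g 30.0
```

Request:
{"method": "servo_tool", "body": {"deltas": [[[0, 0, -5], [0, 0, 0]], [[0, 0, -12], [0, 0, 0]], [[0, 0, -20], [0, 0, 0]], [[0, 0, -35], [0, 0, 0]], [[0, 0, -50], [0, 0, 0]]]}}

```text
t: 4.97
ee_pos: [496.8, -238.0, 94.6]
orientation: [-3.135, -0.178, 0.002]
ft_force: [-0.6, -0.6, -1.7]
width: 38.8
grasp_force: 30.0
```

```bash
python3 - <<'E'
from h import *
st();p=get_image("scene");f=p["frame"]
cv2.imwrite("pics/s2.png",cv2.resize(f[220:320,350:450],None,fx=6,fy=6,interpolation=cv2.INTER_CUBIC))
y=np.deg2rad(-1)
print(plan((432.8,293.1,100),y),plan((432.8,0,100),y))
E
```

```text
t 4.97 [ 496.8 -238.    94.6] yaw [ 0.113 -0.994 -0.001] f [-0.6 -0.6 -1.7] w 38.8 g 30.0
(array([  -5.2, -536. ,   -3.2]), array([ 0.0009, -0.0028,  0.1307])) (array([ -38.3, -244.8,   -2.9]), array([ 0.0009, -0.0028,  0.1307]))
```

View pics/s2.png

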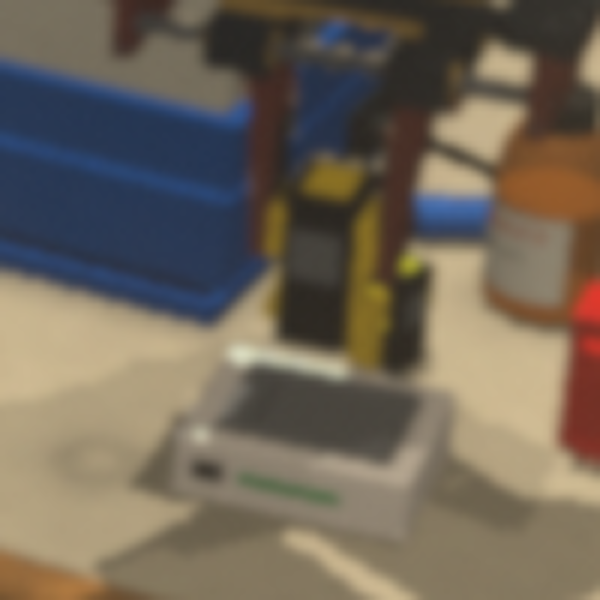

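Request:
{"method": "servo_tool", "body": {"deltas": [[[-8, -30, -5], [0, 0, 0.02]], [[-17, -68, -10], [0, 0, 0.05]], [[-26, -107, -10], [0, 0, 0.08]], [[-35, -146, -10], [0, 0, 0.11]], [[-43.5, -184, -10], [0, 0, 0.1307]]]}}

```text
t: 5.43
ee_pos: [432.1, -59.2, 104.1]
orientation: [-3.141, 0.031, -0.0]
ft_force: [1.8, 0.4, -2.0]
width: 39.1
grasp_force: 30.0
```

Request:
{"method": "servo_tool", "body": {"deltas": [[[0, -39, 0], [0, 0, 0]], [[0, -78, 0], [0, 0, 0]], [[0, -117, 0], [0, 0, 0]], [[0, -156, 0], [0, 0, 0]], [[0, -195, 0], [0, 0, 0]]]}}

```text
t: 5.85
ee_pos: [436.1, 136.2, 104.2]
orientation: [-3.141, 0.027, -0.0]
ft_force: [0.5, -0.5, -1.6]
width: 38.7
grasp_force: 30.0
```

Request:
{"method": "servo_tool", "body": {"deltas": [[[0, -39, 0], [0, 0, 0]], [[0, -78, 0], [0, 0, 0]], [[0, -110, 0], [0, 0, 0]], [[0, -125, 0], [0, 0, 0]], [[0, -135, 0], [0, 0, 0]]]}}

```text
t: 6.27
ee_pos: [438.6, 271.5, 104.0]
orientation: [-3.141, 0.023, -0.0]
ft_force: [0.3, 0.2, -1.6]
width: 38.9
grasp_force: 30.0
```

```bash
python3 - <<'E'
from h import *
st()
y=np.deg2rad(-1)
print(plan((432.8,293.1,75),y))
E
```

```text
t 6.27 [438.6 271.5 104. ] yaw [-0.015 -1.    -0.001] f [ 0.3  0.2 -1.6] w 38.9 g 30.0
(array([ -6.2, -21.5,  29.1]), array([-0.0008, -0.0003,  0.0026]))
```

Request:
{"method": "servo_tool", "body": {"deltas": [[[-3, -11, 10], [0, 0, 0]], [[-5.5, -20, 20], [0, 0, 0]], [[-5.5, -21.5, 27], [0, 0, 0]], [[-5.5, -21.5, 29], [0, 0, 0]], [[-5.5, -21.5, 29], [0, 0, 0]]]}}

```text
t: 6.68
ee_pos: [433.0, 289.4, 73.4]
orientation: [3.14, -0.028, -0.004]
ft_force: [-0.8, -0.2, -2.6]
width: 38.7
grasp_force: 30.0
```

```bash
python3 - <<'E'
from h import *
st()
y=np.deg2rad(-1)
print(plan((433.5,293.1,75),y))
p=get_image("scene");f=p["frame"]
cv2.imwrite("pics/s3.png",cv2.resize(f[200:280,180:280],None,fx=7,fy=7,interpolation=cv2.INTER_CUBIC))
E
```

```text
t 6.68 [433.  289.4  73.4] yaw [-0.018 -1.     0.002] f [-0.8 -0.2 -2.6] w 38.7 g 30.0
(array([ 0.4, -3.7, -1.6]), array([ 0.0017,  0.0025, -0.0005]))
```

View pics/s3.png

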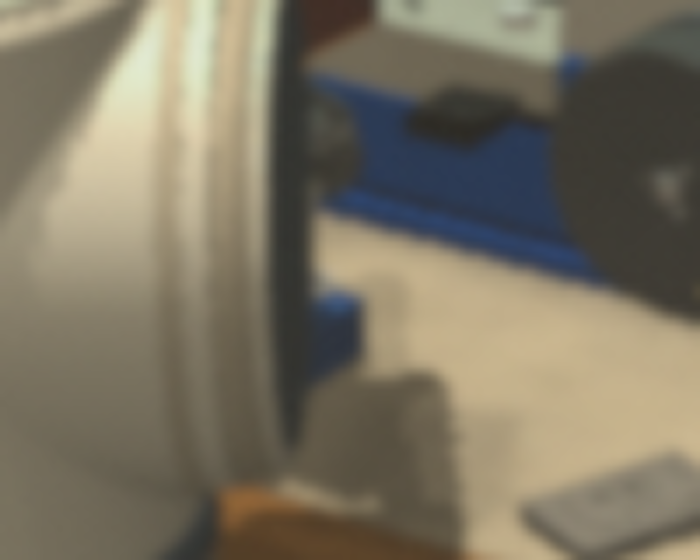

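Request:
{"method": "servo_tool", "body": {"deltas": [[[0, 0, 0], [0, 0, 0]], [[0, 0, 0], [0, 0, 0]], [[0, 0, 0], [0, 0, 0]]]}}

```text
t: 6.98
ee_pos: [434.3, 290.4, 75.0]
orientation: [-3.141, 0.028, -0.001]
ft_force: [-0.5, -0.9, -1.0]
width: 39.1
grasp_force: 30.0
```

```bash
python3 - <<'E'
from h import *
st()
print(plan((433.5,293.1,62),np.deg2rad(-1)))
E
```

```text
t 6.98 [434.3 290.4  75. ] yaw [-0.018 -1.    -0.   ] f [-0.5 -0.9 -1. ] w 39.1 g 30.0
(array([-0.8, -2.7, 13. ]), array([-0.0003, -0.0005, -0.0006]))
```

Request:
{"method": "servo_tool", "body": {"deltas": [[[-0.8, -2.7, 4], [0, 0, 0]], [[-0.8, -2.7, 9], [0, 0, 0]], [[-0.8, -2.7, 13], [0, 0, 0]], [[-0.8, -2.7, 13], [0, 0, 0]], [[-0.8, -2.7, 13], [0, 0, 0]]]}}

```text
t: 7.4
ee_pos: [432.8, 293.2, 61.2]
orientation: [3.141, -0.027, -0.001]
ft_force: [0.4, 0.1, -1.1]
width: 39.0
grasp_force: 30.0
```

```bash
python3 - <<'E'
from h import *
st()
print(plan((433.5,293.1,52),np.deg2rad(-1)))
E
```

```text
t 7.4 [432.8 293.2  61.2] yaw [-0.017 -1.     0.001] f [ 0.4  0.1 -1.1] w 39.0 g 30.0
(array([0.7, 0.1, 9.2]), array([0.0006, 0.0009, 0.0004]))
```

Request:
{"method": "servo_tool", "body": {"deltas": [[[0.4, 0, 1.5], [0, 0, 0]], [[0.4, 0, 3], [0, 0, 0]], [[0.4, 0, 4], [0, 0, 0]]]}}

```text
t: 7.65
ee_pos: [433.6, 293.4, 57.6]
orientation: [-3.141, 0.027, -0.0]
ft_force: [-0.0, 0.9, -1.7]
width: 39.0
grasp_force: 30.0
```

Request:
{"method": "servo_tool", "body": {"deltas": [[[0, 0, 1], [0, 0, 0]], [[0, 0, 2], [0, 0, 0]], [[0, 0, 2], [0, 0, 0]]]}}

```text
t: 7.9
ee_pos: [433.5, 293.3, 55.5]
orientation: [3.141, -0.027, -0.0]
ft_force: [0.4, -0.6, -1.2]
width: 38.7
grasp_force: 30.0
```

Request:
{"method": "servo_tool", "body": {"deltas": [[[0, 0, 1], [0, 0, 0]], [[0, 0, 2], [0, 0, 0]], [[0, 0, 2], [0, 0, 0]]]}}

```text
t: 8.15
ee_pos: [433.5, 293.3, 53.5]
orientation: [3.141, -0.027, -0.0]
ft_force: [0.4, 0.3, -2.4]
width: 39.0
grasp_force: 30.0
```

Request:
{"method": "servo_tool", "body": {"deltas": [[[0, 0, 1], [0, 0, 0]], [[0, 0, 1.5], [0, 0, 0]], [[0, 0, 1.5], [0, 0, 0]]]}}

```text
t: 8.4
ee_pos: [433.5, 293.3, 52.1]
orientation: [3.141, -0.027, -0.0]
ft_force: [0.5, -0.7, -1.5]
width: 38.8
grasp_force: 30.0
```

Request:
{"method": "servo_tool", "body": {"deltas": [[[0, 0, 1], [0, 0, 0]], [[0, 0, 2], [0, 0, 0]], [[0, 0, 2], [0, 0, 0]]]}}

```text
t: 8.65
ee_pos: [433.5, 293.3, 50.0]
orientation: [3.141, -0.027, -0.0]
ft_force: [0.7, -0.3, -1.3]
width: 38.8
grasp_force: 30.0
```

Request:
{"method": "servo_tool", "body": {"deltas": [[[0, 0, 1], [0, 0, 0]], [[0, 0, 2], [0, 0, 0]], [[0, 0, 2], [0, 0, 0]]]}}

```text
t: 8.9
ee_pos: [433.5, 293.3, 48.0]
orientation: [3.141, -0.027, -0.0]
ft_force: [0.6, 0.7, -2.2]
width: 38.8
grasp_force: 30.0
```

Request:
{"method": "servo_tool", "body": {"deltas": [[[0, 0, 1.5], [0, 0, 0]], [[0, 0, 3], [0, 0, 0]], [[0, 0, 4], [0, 0, 0]], [[0, 0, 4], [0, 0, 0]]]}}

```text
t: 9.23
ee_pos: [433.4, 293.3, 43.9]
orientation: [3.141, -0.027, -0.001]
ft_force: [-0.0, -0.9, -1.4]
width: 38.9
grasp_force: 30.0
```

Request:
{"method": "servo_tool", "body": {"deltas": [[[0, 0, 1.5], [0, 0, 0]], [[0, 0, 3], [0, 0, 0]], [[0, 0, 4], [0, 0, 0]], [[0, 0, 4], [0, 0, 0]]]}}

```text
t: 9.57
ee_pos: [433.4, 293.3, 40.0]
orientation: [3.141, -0.027, -0.0]
ft_force: [-0.2, -0.8, -1.4]
width: 38.8
grasp_force: 30.0
```

Request:
{"method": "servo_tool", "body": {"deltas": [[[0, 0, 1], [0, 0, 0]], [[0, 0, 2], [0, 0, 0]], [[0, 0, 2], [0, 0, 0]]]}}

```text
t: 9.82
ee_pos: [433.5, 293.3, 38.0]
orientation: [3.141, -0.027, -0.0]
ft_force: [0.1, -0.5, -1.2]
width: 38.8
grasp_force: 30.0
```

Request:
{"method": "servo_tool", "body": {"deltas": [[[0, 0, 0.5], [0, 0, 0]], [[0, 0, 1], [0, 0, 0]], [[0, 0, 1], [0, 0, 0]]]}}

```text
t: 10.07
ee_pos: [433.5, 293.3, 37.1]
orientation: [3.141, -0.027, -0.0]
ft_force: [-0.0, -0.6, -1.1]
width: 39.0
grasp_force: 30.0
```

Request:
{"method": "servo_tool", "body": {"deltas": [[[0, 0, 0.4], [0, 0, 0]], [[0, 0, 0.7], [0, 0, 0]], [[0, 0, 0.7], [0, 0, 0]]]}}

```text
t: 10.32
ee_pos: [433.6, 293.4, 36.7]
orientation: [-3.141, 0.027, -0.0]
ft_force: [-1.2, -0.8, 2.5]
width: 39.2
grasp_force: 30.0
```

Request:
{"method": "servo_tool", "body": {"deltas": [[[0, 0, 0.3], [0, 0, 0]], [[0, 0, 0.3], [0, 0, 0]]]}}

```text
t: 10.48
ee_pos: [433.7, 293.4, 36.7]
orientation: [-3.141, 0.027, -0.0]
ft_force: [-1.8, -1.2, 6.2]
width: 38.6
grasp_force: 30.0
```

Request:
{"method": "servo_tool", "body": {"deltas": [[[0, 0, 0], [0, 0, 0]], [[0, 0, 0], [0, 0, 0]], [[0, 0, 0], [0, 0, 0]], [[0, 0, 0], [0, 0, 0]]], "grip": -0.1}}

```text
t: 10.82
ee_pos: [433.7, 293.5, 36.3]
orientation: [-3.141, 0.027, -0.0]
ft_force: [-0.7, 0.3, 2.7]
width: 48.2
grasp_force: 5.1
```

Request:
{"method": "servo_tool", "body": {"deltas": [[[0, 0, 0], [0, 0, 0]], [[0, 0, 0], [0, 0, 0]], [[0, 0, 0], [0, 0, 0]], [[0, 0, 0], [0, 0, 0]], [[0, 0, 0], [0, 0, 0]]], "grip": -0.6}}

```text
t: 11.23
ee_pos: [433.5, 293.3, 36.1]
orientation: [3.141, -0.027, -0.0]
ft_force: [-0.5, 0.9, -0.0]
width: 70.3
grasp_force: 0.0
```

Lift away, back off toward −y, and check with the top camera.

Request:
{"method": "servo_tool", "body": {"deltas": [[[0, 0, -10], [0, 0, 0]], [[0, 0, -30], [0, 0, 0]], [[0, 0, -65], [0, 0, 0]], [[0, 0, -100], [0, 0, 0]], [[0, 0, -110], [0, 0, 0]]]}}

```text
t: 11.65
ee_pos: [435.7, 294.7, 151.3]
orientation: [-3.138, 0.027, -0.009]
ft_force: [1.1, 0.6, 0.1]
width: 70.6
grasp_force: 0.0
```

Request:
{"method": "servo_tool", "body": {"deltas": [[[0, 38, 0], [0, 0, 0]], [[0, 76, 0], [0, 0, 0]], [[0, 114, 0], [0, 0, 0]], [[0, 152, 0], [0, 0, 0]], [[0, 185, 0], [0, 0, 0]]]}}

```text
t: 12.07
ee_pos: [429.7, 106.5, 146.5]
orientation: [3.141, -0.027, 0.0]
ft_force: [0.2, 0.4, 0.9]
width: 70.1
grasp_force: 0.0
```

Request:
{"method": "servo_tool", "body": {"deltas": [[[0, 30, 0], [0, 0, 0]], [[0, 50, 0], [0, 0, 0]], [[0, 60, 0], [0, 0, 0]], [[0, 60, 0], [0, 0, 0]]]}}

```text
t: 12.4
ee_pos: [429.2, 47.1, 146.4]
orientation: [3.141, -0.031, 0.0]
ft_force: [-0.4, -0.4, 0.8]
width: 70.5
grasp_force: 0.0
```

```bash
python3 - <<'E'
from h import *
st();p=get_image("top");f=p["frame"];W=cloud(p)
m=(abs(W[...,0]-433)<40)&(abs(W[...,1]-293)<40)&(W[...,2]>60)&(W[...,2]<90)
P=W[m];print(len(P),np.median(P[:,2]),cv2.minAreaRect(P[:,:2].astype(np.float32)))
a=cv2.resize(f[230:310,110:210],(500,400),interpolation=cv2.INTER_CUBIC)
s=get_image("scene")["frame"];b=cv2.resize(s[215:275,185:260],(500,400)[:2],interpolation=cv2.INTER_CUBIC)
cv2.imwrite("pics/e.png",cv2.resize(np.hstack([a,b]),(800,320)))
E
```

```text
t 12.4 [429.2  47.1 146.4] yaw [-0.02 -1.    0.  ] f [-0.4 -0.4  0.8] w 70.5 g 0.0
403 70.04287620208038 ((433.0684509277344, 293.7214050292969), (50.0903434753418, 36.08375549316406), 89.07173919677734)
```

View pics/e.png

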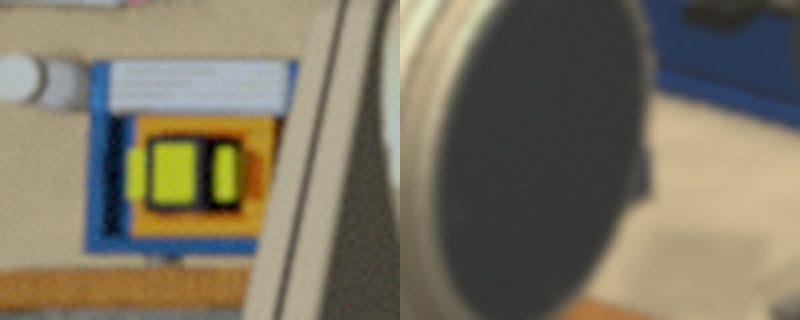

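The top view shows the pack upright in the orange bay, at crop pixels (195,175). Its top is at about 70 mm, the same height as it had in the charger. The tabs span 50 mm, so both are sprung out.

```bash
python3 -c "
from workcell import close_job
print(close_job())"
```

```text
the job is handed in; nothing more can be done
None
```

The pack is out of the charger and fully home in the lamp bay with both tabs sprung out, and the job is handed in at about 12 s of the 64 s; the interface returned no verdict.

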